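# Slide a specimen carrier under the lens bridge of a slide imager and start the capture

## Task

Push the black four-slide carrier, flat on the imager's bed, between the guide rails and under the low lens bridge until it is fully home against the end stop, then press the green capture key all the way down and let go. Only push with the fingers: never lift or tip the carrier, let nothing knock the lens bridge, do not press the key before the carrier is home, and leave the other things on the bench and bed where they are.

Things in the scene. Friction and masses are not known exactly. Their poses are not given: they have to be found in the camera images.
- imager: Slide imager, fixed. Origin on the bench plane (z = 0) below the lens; x = loading direction, roughly away from the robot; y left. In this frame, mm: pale flat bed x -270 to 100, y -120 to 120, top at z 14; clear loading deck x -270 to -70. Console with the key: x -105 to 5, y -190 to -120, 40 high.
- bridge: Pale lens bridge across the bed, rigid with the imager (same origin and axes). In mm: x -30 to 30, y -95 to 95; underside 15 above the bed (29 above the bench), feet outside the rails beyond y = +-65; flat top 65 above the bench, on it a round dark camera 54 across, up to 105 above the bench. Delicate: nothing may knock it.
- mouth (a point): Point on the bed (z 14 mm) at the middle of the bridge's near face, imager x = -30 mm. Two dark guide rails 8 mm high, inner faces at y = +-45, run along imager x from -36 to 64; before them they flare open, to y = +-63 at x = -70.
- home (a point): Point on the bed's top, 14 mm above the bench, below the lens: the carrier's origin lies here when it is fully home, its far end against two rubber end stops 10 mm high (faces at imager x = +64 mm, at y = +-25).
- carrier: Black carrier with four glass slides, 128 mm long (x), 86 wide (y), 12 thick, about 0.16 kg; origin at the centre of its underside. Starts loose on the loading deck about 160 mm short of home, up to 20 mm off line and 0.2 rad askew. Side clearance between the rails 2 mm each, headroom under the bridge 3 mm. It stays where it is pushed. When home, its near end is 34 mm short of the bridge.
- capture (a joint): Green round push key, 26 mm across, on the console: 0 = up, 0.005 (m) = fully down. Pressed straight down; a spring returns it; fully down takes about 4 N. It counts as pressed beyond 0.004.
- capture_top (a point): Centre of the top face of the green capture key; at imager x = -75, y = -155.
- dropper: Amber dropper bottle, 30 mm across, 62 tall, standing on the bench by the imager; origin at the centre of its underside. Leave alone.
- dish: Closed culture dish, 63 mm across, 14 high, on the bench by the imager; origin at the centre of its underside. Leave alone.
- beaker: Small glass beaker, 48 mm across, 55 high, on the bench by the imager; origin at the centre of its underside. Leave alone.
- forceps: Steel forceps, 120 mm long (x), 16 wide, 6 high, lying on the bench right of the loading deck; origin at the middle of the underside. Leave alone.
- slidebox: Blue slide storage box, 100 x 82 x 34 mm, on the bench right of the console; origin at the centre of its underside. Leave alone.
- coverslips: Small clear box of cover slips, 28 x 28 x 14 mm, standing on the bed's left margin beside the flared mouth, near x = -50, y = +98; origin at the centre of its underside. Leave alone.
- tuberack: Orange rack of small capped tubes, 70 x 120 mm, 40 high, on the bench left of the imager; origin at the centre of its underside. Leave alone.
There are look-alikes about, which are no part of the job. What is shaped like the carrier but purple or yellow is not meant.

How it is judged:
By the outcome, as a careful person would: the job done as asked, in the order asked, and still so for the second after the job is handed in, with the robot touching nothing.
It also fails if it takes over 67 s, if anything falls off the work surface, if the arm or the gripper's body presses on something with over 40 N, if the wrist force passes 120 N, or if a joint passes its speed limit or range.

## Robot

A 6-joint arm with a two-finger parallel gripper is mounted at the origin on the work surface. World frame = base frame: x ahead of the robot, y to its left, z up, the work surface at z = 0. Lengths are in mm, angles in rad, forces in N, time in s.
With the tool pointing down it reaches from about 350 to 875 mm from the base axis. Payload 15.5 kg.
Tool frame: the origin (TCP) lies at the very end of the fingers, on their centre line; the grasp point (between the pads) lies 19 mm behind it (bot.pinch_z is the distance from the TCP to the grasp point, in mm); z points along the fingers, y is the line along which they close (so a half turn about z gives the same grasp; the last joint's range is limited). The gripper opens to 85 mm and grips with 20 to 120 N. Pads are 22 mm wide; open, the fingers measure 114 mm over their backs; the gripper's body (76 mm by 85 mm) begins 54 mm behind the grasp point. The pads swing forward as they close: fully open they stand 13 mm farther back than shut.
Start: joints at [1.163, 0.494, 1.345, -0, 1.302, -0.096], TCP at [192.323, 594.675, 203.077] pointing down, gripper open.
Joint ranges: [-2.91, 2.91], [-0.82, 2.16], [0.22, 2.67], [-1.22, 4.37], [0.12, 2.79], [-3.08, 3.08]. Speed limits (rad/s): [1.89, 1.89, 2.57, 3.01, 3.01, 3.01].

## Interface

Orientations are given as [roll, pitch, yaw] about the fixed x, y, z axes, in that order (R = Rz(yaw) Ry(pitch) Rx(roll)).
In Python, from plant import bot gives the robot as it stands. The module is installed in compiled form; this text tells all that it offers.
- The arm moves only by the tool carry_out, never from a script. Its argument "motion" is a list of rows, each an object of numbers: "x", "y", "z": the shift along the world's x, y, z in units of 0.02 m (1.0 is 0.02 m); "yaw": the turn about the world's z in units of 0.08 rad (1.0 is 0.08 rad). In form: [{"x": .., "y": .., "z": .., "yaw": ..}, ...]. A call has 1 to 12 rows; each row shifts and turns the commanded pose from where the row before left it; what a row does not reach is not made up. A row lasts 1/10 s, in which the tool goes at most 50 mm and 8.59 degrees, less where a joint would pass 70% of its speed; a pose out of reach is approached as far as the arm can. A call with a number of a shift or a turn outside -1 to 1 is refused whole. A call with a gripper value outside its range is refused whole. "claw" is the gripper's target within -1 to 1 (fully open at 1, half-way at 0, shut at -1), set as the call begins (left out, the last holds). The fingers move at their own pace and stop on an object; "newtons" is the grip in N (left out, the last holds). Time passes only in rows, so rows that do not move let the fingers close. It gives the time, the measured TCP pose, the force, the opening and the grip force at its end, in the units of the state.
- bot.get_state(): the state, without advancing time (a new reading comes with each control period).
- bot.grab_frame(name): name is "side" or "top"; returns the picture (384x512x3 uint8, red, green, blue); there is no depth.
- bot.get_calibration(name): a dict with "fx", "fy", "cx", "cy" (pixels), "world_from_camera" (4x4, takes a point from camera to world coordinates). Camera axes: x right, y up, looking along -z (the intrinsics and any distortion apply to the point x, -y, -z); pixel columns grow to the right and rows downward; lengths in mm; the calibration is good to about 2 mm. A picture is of the moment at which its call begins. get_calibration takes no time and is no camera call.
- bot.hand_in(): hands the job in; it is judged then, once.
Trained networks look in the newest picture that a camera, given by its name, has taken for a name from the list of things; names that differ only in an ending like _2 or _b are one class to them, and where a whole thing is asked for, a point or a joint stands for the part that bears it (a point fixed in the world has none). Each returns a list of dicts, best first, with "confidence" (0 to 1); they miss things now and then, are a little off and sometimes report something else, mostly with a low value. They report only what shows in the picture. A call takes as long as a camera call. They do not tell look-alikes from the thing itself.
- bot.regions_of(camera, name): "pixels" (384x512 bool, what is visible of it) and "at" ([column, row] in pixels, amid what is visible of it).
- bot.pinpoint(camera, name): "at" ([column, row] in pixels: a listed point, or the origin of a listed thing).
The state is a dict: "t": time; "joint_positions": joint angles; "qvel": joint speeds; "joint_efforts": joint torques, N m; "tcp_pos": TCP position; "orientation": TCP orientation; "contact_force": force on the tool from outside, world axes, zero at the start; "torque": the same for the moment, N m; "grip_width": opening from 0.0 (shut) to 1.0 (fully open); "grip_force": force on a finger pad.
Only numpy, scipy, OpenCV 4.12 (cv2) and the standard library are available. Lean on these libraries where they do the work, as an engineer would, in place of code of your own. Each camera call takes 0.05 s, during which the arm holds its last target. There are 200 camera calls.

## Working session

There is one attempt and no reset: what is moved stays moved. The work goes in short steps, Python scripts to look and compute and a tool call to move; the robot and the scene stay as the last step left them, time stands still between calls to the robot, and variables do not carry over. Pictures are saved under pics/ and viewed, at most 10 in all, crops included, and the job is handed in when it is done.

Besides the shell and the picture viewer there is one more tool, called after "Emit:" as name(argument=value, ...) on one line, values as JSON. carry_out: Moves the arm, as the interface text tells. Shifts and turns lie within -1 to 1; 1 stands for 0.02 m of shift or 0.08 rad of turn. Its arguments: {"type":"object","properties":{"motion":{"type":"array","items":{"type":"object","properties":{"x":{"type":"number","minimum":-1,"maximum":1},"y":{"type":"number","minimum":-1,"maximum":1},"z":{"type":"number","minimum":-1,"maximum":1},"yaw":{"type":"number","minimum":-1,"maximum":1}}}},"claw":{"type":"number"},"newtons":{"type":"number"}},"required":["motion"]}

```bash
mkdir -p pics && cat > h.py <<'E'
import numpy as np, cv2
from plant import bot
def proj(cam,P):
    c=bot.get_calibration(cam);M=np.linalg.inv(np.array(c["world_from_camera"]))
    p=(M[:3,:3]@np.atleast_2d(P).T).T+M[:3,3]
    return np.c_[c["cx"]+c["fx"]*p[:,0]/-p[:,2], c["cy"]-c["fy"]*p[:,1]/-p[:,2]]
def ray(cam,uv,z):
    c=bot.get_calibration(cam);M=np.array(c["world_from_camera"])
    d=M[:3,:3]@np.array([(uv[0]-c["cx"])/c["fx"],-(uv[1]-c["cy"])/c["fy"],-1])
    o=M[:3,3];return o+d*(z-o[2])/d[2]
E
python3 - <<'E'
from h import *
for c in("top","side"):
    f=bot.grab_frame(c);cv2.imwrite(f"pics/{c}0.png",f[...,::-1]);k=bot.get_calibration(c)
    print(c,{a:b for a,b in k.items() if a!="world_from_camera"},np.round(np.array(k["world_from_camera"]),2).tolist())
    for n,z in(("carrier",14),("mouth",14),("home",14),("capture_top",45),("coverslips",14),("imager",0),("bridge",0)):
        for r in bot.pinpoint(c,n)[:3]: print(n,np.round(r["at"]),round(r["confidence"],2),ray(c,r["at"],z).round(1))
print(bot.get_state())
E
```

```text
top {'fx': 450.37103406362127, 'fy': 450.37103406362127, 'cx': 251.64276303720717, 'cy': 194.65088278669933} [[0.03, 1.0, -0.09, 393.0], [-1.0, 0.03, 0.02, -25.33], [0.02, 0.09, 1.0, 1409.14], [0.0, 0.0, 0.0, 1.0]]
carrier [392. 282.] 0.8 [ 262.3 -493.1   14. ]
carrier [294. 273.] 0.77 [ 282.  -187.8   14. ]
carrier [150. 224.] 0.74 [417.5 259.9  14. ]
mouth [258. 153.] 0.9 [650.9 -69.1  14. ]
home [261. 144.] 0.57 [678.8 -75.3  14. ]
capture_top [207. 172.] 0.74 [581.1  86.9  45. ]
capture_top [310. 166.] 0.58 [ 608.8 -227.9   45. ]
coverslips [206. 170.] 0.65 [592.2  91.9  14. ]
coverslips [228. 156.] 0.48 [639.   24.6  14. ]
imager [259. 145.] 0.89 [678.7 -72.    0. ]
imager [263. 142.] 0.58 [690.  -81.9   0. ]
bridge [259. 146.] 0.9 [676.4 -71.8   0. ]
side {'fx': 402.7631278778528, 'fy': 402.7631278778528, 'cx': 250.28239738267, 'cy': 190.97462699227287} [[0.94, 0.23, -0.27, 186.85], [-0.35, 0.65, -0.67, -816.06], [0.02, 0.72, 0.69, 874.25], [0.0, 0.0, 0.0, 1.0]]
carrier [201. 155.] 0.98 [423.  243.8  14. ]
carrier [264. 212.] 0.94 [522.9 -76.1  14. ]
carrier [268. 314.] 0.72 [ 
[... 288 characters left out ...]
 0. ]
{'t': 0.8, 'joint_positions': array([ 1.16245878e+00,  4.93541239e-01,  1.34549616e+00, -1.35326181e-05,
        1.30251086e+00, -9.55301747e-02]), 'qvel': array([ 0.00032017,  0.00167156, -0.00022845, -0.00055012, -0.00109713,
        0.00085608]), 'joint_efforts': array([-6.78243960e-03, -8.81959820e+01, -3.84248507e+01, -5.60659773e-04,
        1.09839166e-03, -1.11111623e-05]), 'tcp_pos': array([192.35208238, 594.66641185, 203.114829  ]), 'orientation': array([3.14154971e+00, 1.72238506e-05, 2.82878887e+00]), 'contact_force': array([-0.60007205,  0.71573369,  0.76507948]), 'torque': array([ 0.01628988, -0.01272405,  0.03285966]), 'grip_force': 0.0, 'grip_width': 1.0035792640543635}
```

View pics/top0.png

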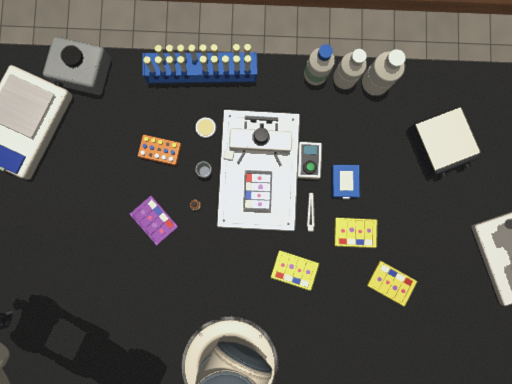

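View pics/side0.png

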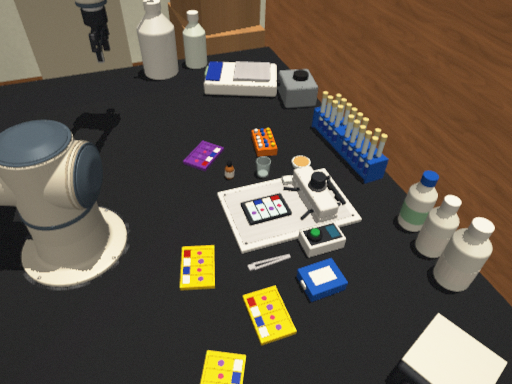

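The candidates are: black carrier at top (258,191) / side (264,210), purple at top (153,220), and yellow at top (295,270), (356,233) and (392,282). Only the black one on the bed fits the description. I'll confirm it in an enlarged crop while fitting the imager's pose.

```bash
cat > fit.py <<'E'
from h import *
from scipy.optimize import least_squares
def T(p,P):
    P=np.array(P,float);c,s=np.cos(p[2]),np.sin(p[2])
    return np.c_[p[0]+c*P[:,0]-s*P[:,1],p[1]+s*P[:,0]+c*P[:,1],P[:,2]]
BED=[[-270,-120,14],[-270,120,14],[100,120,14],[100,-120,14]]
def rect(z,hx=64,hy=43): return [[-hx,-hy,z],[-hx,hy,z],[hx,hy,z],[hx,-hy,z]]
E
python3 - <<'E'
from fit import *
F={c:bot.grab_frame(c) for c in("top","side")}
for c in F:
    for n in("imager","carrier"):
        for r in bot.regions_of(c,n)[:4]:
            m=r["pixels"];print(c,n,np.round(r["at"]),round(r["confidence"],2),m.sum(),cv2.minAreaRect(np.argwhere(m)[:,::-1].astype(np.float32)))
p=[679,-73,0.03]
# initial yaw from top left edge
a=ray("top",(218,228),14);b=ray("top",(224,111),14);p[2]=np.arctan2(*(b-a)[[1,0]]);print("yaw",p[2])
for c,(u0,v0,u1,v1),k in(("top",(210,103,330,235),4.5),("side",(210,160,365,260),5)):
    im=cv2.resize(F[c][v0:v1,u0:u1,::-1],None,fx=k,fy=k,interpolation=cv2.INTER_CUBIC)
    for P in(BED,[[-45,-65,14]]):
        q=(proj(c,T(p,P))+.5-[u0,v0])*k
        cv2.polylines(im,[q.round().astype(int)],True,(0,0,255),1)
    cv2.imwrite(f"pics/{c}1.png",im)
E
```

```text
top imager [263. 161.] 0.97 8413 ((269.8615417480469, 169.9923095703125), (100.12338256835938, 117.81832122802734), 3.1798300743103027)
top carrier [255. 193.] 0.94 1160 ((257.5, 190.0), (29.0, 42.0), 0.0)
top carrier [151. 221.] 0.93 1176 ((153.40708923339844, 219.89381408691406), (41.579864501953125, 28.59791374206543), 48.8140754699707)
top carrier [294. 271.] 0.92 1152 ((294.1000061035156, 270.20001220703125), (41.42583465576172, 28.776723861694336), 18.43494987487793)
top carrier [355. 232.] 0.88 1163 ((354.5, 232.0), (28.0, 43.0), 90.0)
side imager [296. 213.] 0.79 7346 ((291.82672119140625, 216.03854370117188), (89.58196258544922, 130.56932067871094), 73.22877502441406)
side carrier [200. 155.] 0.89 645 ((203.3376922607422, 155.3189239501953), (21.689226150512695, 36.35065841674805), 43.36342239379883)
side carrier [267. 214.] 0.88 1092 ((266.80194091796875, 208.14068603515625), (25.134336471557617, 47.7666130065918), 75.17352294921875)
side carrier [224. 369.] 0.84 1311 ((223.0, 366.4999694824219), (43.99999237060547, 32.99999237060547), -0.0)
side carrier [198. 268.] 0.77 1494 ((196.5, 267.0), (44.0, 35.0), 90.0)
yaw -0.015725244605190692
```

View pics/top1.png

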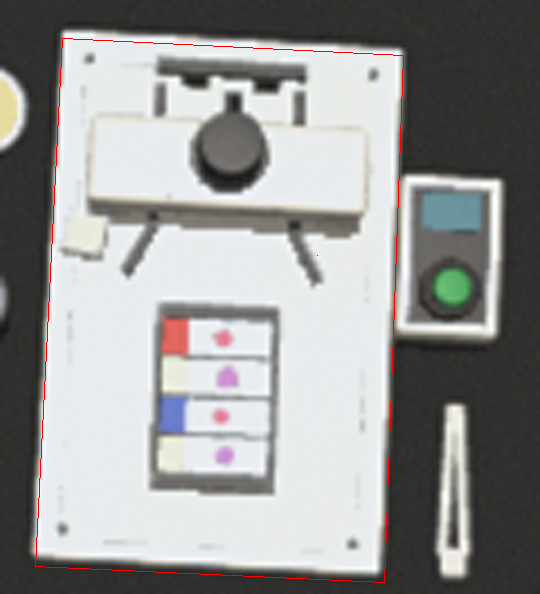

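View pics/side1.png

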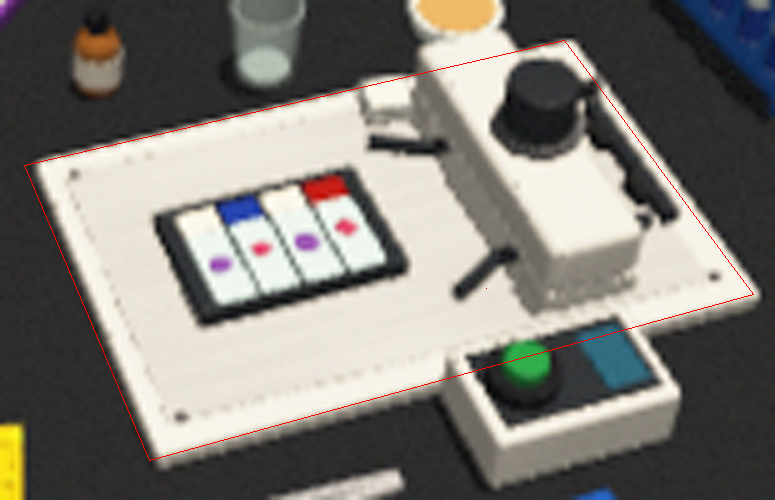

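The crops show the black frame with four slides on the bed, almost square to it and centred (top crop corners about (150,489), (272,495), (279,308), (160,302)). The green key is at top crop (453,286). Next I'll refine both poses with a fit.

```bash
python3 - <<'E'
from fit import *
tc=lambda L:np.array(L)/4.5+[210,103]-.5
sc=lambda L:np.array(L)/5+[210,160]-.5
B={"top":tc([[35,556],[382,574],[402,50],[64,32]])[[1,0,3,2]],"side":sc([[157,457],[28,163],[568,41],[757,292]])}
C={"top":tc([[272,495],[150,489],[160,302],[279,308]]),"side":sc([[203,320],[154,214],[350,168],[408,266]])}
def fit(P,D,p0,cams):
    r=least_squares(lambda p:np.concatenate([(proj(c,T(p,P))-D[c]).ravel() for c in cams]),p0);return r.x,np.round(r.fun,1)
res={}
for cams in(["top"],["side"],["top","side"]):
    b,e=fit(BED,B,[679,-73,0],cams);c,e2=fit(rect(26),C,[523,-76,0],cams)
    R=np.array([[np.cos(b[2]),np.sin(b[2])],[-np.sin(b[2]),np.cos(b[2])]])
    print(cams,b.round(3),e,"\n carrier",c.round(3),e2,"rel",(R@(c-b)[:2]).round(1),round(c[2]-b[2],3))
    k=T(b,[[-75,-155,45],[-235,0,14],[0,0,105],[-30,0,14]]);print(k.round(1).tolist())
    print("key",[ray(q,uv,45).round(1)[:2].tolist() for q,uv in(("top",tc([453,286])),("side",sc([527,356])))])
E
```

```text
['top'] [ 6.83923e+02 -7.29750e+01 -1.90000e-02] [ 0.2  0.2 -0.3  0.4 -0.2 -0.4  0.4 -0.3] 
 carrier [ 5.29049e+02 -6.87910e+01 -1.80000e-02] [ 0.4 -0.2 -0.4 -0.2 -0.6  0.1  0.6  0.2] rel [-154.9    1.2] 0.002
[[605.9, -226.5, 45.0], [449.0, -68.4, 14.0], [683.9, -73.0, 105.0], [653.9, -72.4, 14.0]]
key [[609.0, -228.1], [615.3, -214.5]]
['side'] [ 6.82386e+02 -7.25800e+01 -1.50000e-02] [-0.4  0.3  0.3  0.1 -0.  -0.5  0.2  0. ] 
 carrier [ 5.29475e+02 -7.19480e+01 -1.30000e-02] [-0.3 -0.2 -0.4  0.4  0.4 -0.1  0.3 -0.2] rel [-152.9   -1.6] 0.001
[[605.1, -226.5, 45.0], [447.4, -69.1, 14.0], [682.4, -72.6, 105.0], [652.4, -72.1, 14.0]]
key [[609.0, -228.1], [615.3, -214.5]]
['top', 'side'] [ 6.83158e+02 -7.27020e+01 -1.70000e-02] [ 0.2  0.4 -0.2  0.8 -0.4 -0.1  0.2 -0.2 -0.3  0.   0.5 -0.1  0.3 -0.5
  0.4  0.1] 
 carrier [ 5.29458e+02 -7.00690e+01 -1.60000e-02] [ 0.9 -0.3  0.  -0.3 -0.3  0.1  1.   0.  -0.6 -0.7 -0.6 -0.1  0.1 -0.5
  0.  -0.6] rel [-153.7   -0. ] 0.001
[[605.5, -226.4, 45.0], [448.2, -68.6, 14.0], [683.2, -72.7, 105.0], [653.2, -72.2, 14.0]]
key [[609.0, -228.1], [615.3, -214.5]]
```

Emit:
carry_out(motion=[{"x": 0.6, "y": -1, "yaw": 0.3}, {"x": 0.6, "y": -1, "yaw": 0.3}, {"x": 0.6, "y": -1, "yaw": 0.3}, {"x": 0.6, "y": -1, "yaw": 0.3}, {"x": 0.6, "y": -1, "yaw": 0.3}, {"x": 0.6, "y": -1, "yaw": 0.3}, {"x": 0.6, "y": -1, "yaw": 0.3}, {"x": 0.6, "y": -1, "yaw": 0.3}, {"x": 0.6, "y": -1, "yaw": 0.3}, {"x": 0.6, "y": -1, "yaw": 0.3}, {"x": 0.6, "y": -1, "yaw": 0.3}, {"x": 0.6, "y": -1, "yaw": 0.4}], claw=0)

```text
invalid input
```

Emit:
carry_out(motion=[{"x": 0.4, "y": -1}, {"x": 0.4, "y": -1}, {"x": 0.4, "y": -1}, {"x": 0.4, "y": -1}, {"x": 0.4, "y": -1}, {"x": 0.4, "y": -1}, {"x": 0.4, "y": -1}, {"x": 0.4, "y": -1}, {"x": 0.4, "y": -1}, {"x": 0.4, "y": -1}, {"x": 0.4, "y": -1}, {"x": 0.4, "y": -1}])

```text
invalid input
```

Emit:
carry_out(motion=[{"y": -1, "z": -0.5}, {"y": -1, "z": -0.5}, {"y": -1, "z": -0.5}, {"y": -1, "z": -0.5}, {"y": -1, "z": -0.5}, {"y": -1, "z": -0.5}, {"y": -1, "z": -0.5}, {"y": -1, "z": -0.5}, {"y": -0.8, "z": -0.5}, {"z": -0.5}, {}])

```text
invalid input
```

Emit:
carry_out(motion=[{"x": 0.6, "y": -1, "z": 0, "yaw": 0.3}], claw=0, newtons=40)

```text
t: 1.2
tcp_pos: [203.6, 576.0, 202.9]
orientation: [3.141, -0.0, 2.854]
contact_force: [1.3, -0.1, 0.4]
grip_width: 0.862
grip_force: 0.0
```

Emit:
carry_out(motion=[{"x": 0.6, "y": -1, "z": 0, "yaw": 0.3}, {"x": 0.6, "y": -1, "z": 0, "yaw": 0.3}, {"x": 0.6, "y": -1, "z": 0, "yaw": 0.3}, {"x": 0.6, "y": -1, "z": 0, "yaw": 0.3}, {"x": 0.6, "y": -1, "z": 0, "yaw": 0.3}, {"x": 0.6, "y": -1, "z": 0, "yaw": 0.3}, {"x": 0.6, "y": -1, "z": 0, "yaw": 0.3}, {"x": 0.6, "y": -1, "z": 0, "yaw": 0.3}, {"x": 0.6, "y": -1, "z": 0, "yaw": 0.3}, {"x": 0.6, "y": -1, "z": 0, "yaw": 0.3}, {"x": 0.6, "y": -1, "z": 0, "yaw": 0.4}], claw=0, newtons=40)

```text
t: 2.3
tcp_pos: [336.7, 353.9, 203.2]
orientation: [3.141, 0.0, 3.126]
contact_force: [0.1, -1.3, 0.2]
grip_width: 0.503
grip_force: 0.0
```

Emit:
carry_out(motion=[{"x": 0.4, "y": -1, "z": 0, "yaw": 0}, {"x": 0.4, "y": -1, "z": 0, "yaw": 0}, {"x": 0.4, "y": -1, "z": 0, "yaw": 0}, {"x": 0.4, "y": -1, "z": 0, "yaw": 0}, {"x": 0.4, "y": -1, "z": 0, "yaw": 0}, {"x": 0.4, "y": -1, "z": 0, "yaw": 0}, {"x": 0.4, "y": -1, "z": 0, "yaw": 0}, {"x": 0.4, "y": -1, "z": 0, "yaw": 0}, {"x": 0.4, "y": -1, "z": 0, "yaw": 0}, {"x": 0.4, "y": -1, "z": 0, "yaw": 0}, {"x": 0.4, "y": -1, "z": 0, "yaw": 0}, {"x": 0.4, "y": -1, "z": 0, "yaw": 0}], claw=0, newtons=40)

```text
t: 3.5
tcp_pos: [432.7, 113.8, 203.2]
orientation: [3.142, 0.0, 3.125]
contact_force: [-0.9, 0.2, 0.3]
grip_width: 0.502
grip_force: 0.0
```

Emit:
carry_out(motion=[{"x": 0, "y": -1, "z": -0.5, "yaw": 0}, {"x": 0, "y": -1, "z": -0.5, "yaw": 0}, {"x": 0, "y": -1, "z": -0.5, "yaw": 0}, {"x": 0, "y": -1, "z": -0.5, "yaw": 0}, {"x": 0, "y": -1, "z": -0.5, "yaw": 0}, {"x": 0, "y": -1, "z": -0.5, "yaw": 0}, {"x": 0, "y": -1, "z": -0.5, "yaw": 0}, {"x": 0, "y": -1, "z": -0.5, "yaw": 0}, {"x": 0, "y": -0.8, "z": -0.5, "yaw": 0}, {"x": 0, "y": 0, "z": -0.5, "yaw": 0}, {"x": 0, "y": 0, "z": 0, "yaw": 0}], claw=0, newtons=40)

```text
t: 4.6
tcp_pos: [431.7, -61.1, 102.2]
orientation: [3.141, -0.002, 3.124]
contact_force: [0.5, 1.1, 0.6]
grip_width: 0.497
grip_force: 0.0
```

Emit:
carry_out(motion=[{"x": 0.4, "y": -0.35, "z": -0.6, "yaw": 0}, {"x": 0, "y": 0, "z": -0.8, "yaw": 0}, {"x": 0, "y": 0, "z": -0.8, "yaw": 0}, {"x": 0, "y": 0, "z": -0.7, "yaw": 0}, {"x": 0, "y": 0, "z": -0.5, "yaw": 0}, {"x": 0, "y": 0, "z": -0.2, "yaw": 0}, {"x": 0, "y": 0, "z": 0, "yaw": 0}], claw=0, newtons=40)

```text
t: 5.3
tcp_pos: [440.3, -68.0, 31.0]
orientation: [3.141, -0.0, 3.125]
contact_force: [-0.7, -0.1, 0.2]
grip_width: 0.499
grip_force: 0.0
```

```bash
python3 - <<'E'
from fit import *
s=bot.get_state();print(s["tcp_pos"].round(1),s["contact_force"].round(1))
ims=[]
for c,(u0,v0,u1,v1),k in(("top",(210,103,330,235),4.4),("side",(205,160,305,260),4)):
    im=cv2.resize(bot.grab_frame(c)[v0:v1,u0:u1,::-1],None,fx=k,fy=k,interpolation=cv2.INTER_CUBIC)
    q=(proj(c,[s["tcp_pos"]])+.5-[u0,v0])*k
    cv2.circle(im,tuple(q[0].round().astype(int)),3,(255,0,255),-1)
    cv2.imwrite(f"pics/{c}2.png",im)
E
```

```text
[440.3 -68.   31. ] [-0.7 -0.1  0.2]
```

View pics/side2.png

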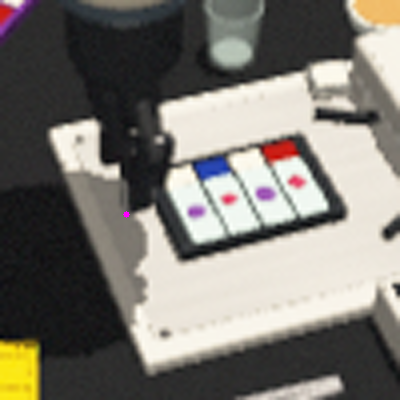

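The side crop shows both fingers just short of the carrier's near edge, around (140,190). I'll lower them with a force check.

Emit:
carry_out(motion=[{"x": 0, "y": 0, "z": -0.3, "yaw": 0}, {"x": 0, "y": 0, "z": -0.3, "yaw": 0}, {"x": 0, "y": 0, "z": 0, "yaw": 0}], claw=0, newtons=40)

```text
t: 5.7
tcp_pos: [440.0, -68.3, 18.5]
orientation: [3.141, -0.001, 3.125]
contact_force: [-0.3, 0.5, -0.1]
grip_width: 0.501
grip_force: 0.0
```

Emit:
carry_out(motion=[{"x": 0, "y": 0, "z": -0.1, "yaw": 0}, {"x": 0, "y": 0, "z": 0, "yaw": 0}], claw=0, newtons=40)

```text
t: 5.9
tcp_pos: [440.3, -68.3, 16.9]
orientation: [3.142, -0.0, 3.125]
contact_force: [-0.7, -0.1, -0.7]
grip_width: 0.505
grip_force: 0.0
```

Emit:
carry_out(motion=[{"x": 0.25, "y": 0, "z": 0, "yaw": 0}, {"x": 0.25, "y": -0.01, "z": 0, "yaw": 0}, {"x": 0.2, "y": 0, "z": 0, "yaw": 0}, {"x": 0.2, "y": -0.01, "z": 0, "yaw": 0}, {"x": 0.2, "y": 0, "z": 0, "yaw": 0}, {"x": 0.2, "y": -0.01, "z": 0, "yaw": 0}, {"x": 0.2, "y": 0, "z": 0, "yaw": 0}, {"x": 0.2, "y": -0.01, "z": 0, "yaw": 0}, {"x": 0.2, "y": 0, "z": 0, "yaw": 0}, {"x": 0.2, "y": -0.01, "z": 0, "yaw": 0}, {"x": 0.2, "y": 0, "z": 0, "yaw": 0}, {"x": 0, "y": 0, "z": 0, "yaw": 0}], claw=0, newtons=40)

```text
t: 7.1
tcp_pos: [487.0, -69.4, 17.1]
orientation: [-3.141, 0.001, 3.125]
contact_force: [0.4, -0.1, -0.1]
grip_width: 0.5
grip_force: 0.0
```

```bash
python3 - <<'E'
from fit import *
s=bot.get_state();print(s["tcp_pos"].round(1),s["contact_force"].round(1))
ims=[]
for c,(u0,v0,u1,v1) in(("top",(210,110,320,230)),("side",(220,165,330,265))):
    im=cv2.resize(bot.grab_frame(c)[v0:v1,u0:u1,::-1],(390,590) if c=="top" else None,fx=3.6,fy=3.6,interpolation=cv2.INTER_CUBIC) if 0 else cv2.resize(bot.grab_frame(c)[v0:v1,u0:u1,::-1],None,fx=3.6,fy=3.6,interpolation=cv2.INTER_CUBIC)
    ims.append(cv2.copyMakeBorder(im,0,440-im.shape[0],0,0,cv2.BORDER_CONSTANT))
cv2.imwrite("pics/p3.png",np.hstack(ims))
E
```

```text
[487.  -69.4  17.1] [ 0.4 -0.1 -0.1]
```

View pics/p3.png

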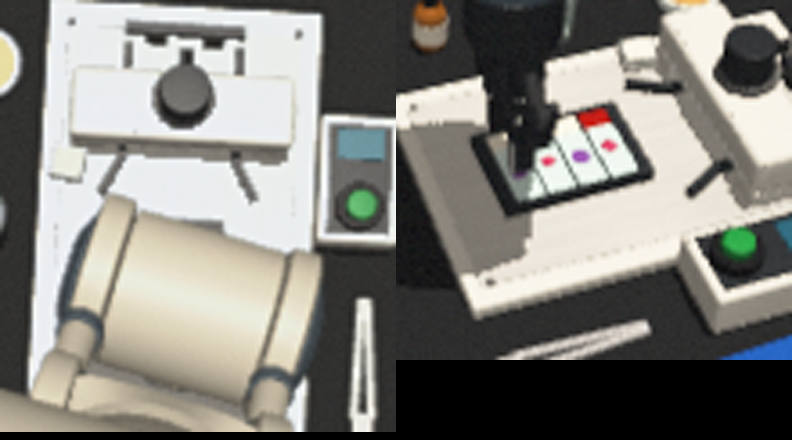

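The fingers are above the slides and the carrier hasn't moved: its near-left corner in the side view is still about (242,204). At half-open the tips sit more than 9 mm behind the TCP. I'll raise, back off and go lower.

Emit:
carry_out(motion=[{"x": 0, "y": 0, "z": 0.5, "yaw": 0}, {"x": -0.5, "y": 0, "z": 0.3, "yaw": 0}, {"x": -1, "y": 0, "z": 0, "yaw": 0}, {"x": -0.9, "y": 0.04, "z": 0, "yaw": 0}, {"x": -0.1, "y": 0, "z": -0.4, "yaw": 0}, {"x": 0, "y": 0, "z": -0.5, "yaw": 0}, {"x": 0, "y": 0, "z": -0.2, "yaw": 0}, {"x": 0, "y": 0, "z": 0, "yaw": 0}], claw=0, newtons=40)

```text
t: 8.0
tcp_pos: [436.6, -68.5, 10.3]
orientation: [3.141, -0.001, 3.125]
contact_force: [0.7, -0.5, -0.1]
grip_width: 0.498
grip_force: 0.0
```

Emit:
carry_out(motion=[{"x": 0, "y": 0, "z": -0.1, "yaw": 0}, {"x": 0, "y": 0, "z": -0.1, "yaw": 0}, {"x": 0, "y": 0, "z": 0, "yaw": 0}], claw=0, newtons=40)

```text
t: 8.3
tcp_pos: [436.4, -68.5, 6.9]
orientation: [3.142, -0.0, 3.125]
contact_force: [0.1, -0.0, -0.2]
grip_width: 0.502
grip_force: 0.0
```

Emit:
carry_out(motion=[{"x": 0.2, "y": 0, "z": 0, "yaw": 0}, {"x": 0.2, "y": 0, "z": 0, "yaw": 0}, {"x": 0.2, "y": -0.01, "z": 0, "yaw": 0}, {"x": 0.2, "y": 0, "z": 0, "yaw": 0}, {"x": 0.2, "y": 0, "z": 0, "yaw": 0}, {"x": 0.2, "y": -0.01, "z": 0, "yaw": 0}, {"x": 0.2, "y": 0, "z": 0, "yaw": 0}, {"x": 0.2, "y": -0.01, "z": 0, "yaw": 0}], claw=0, newtons=40)

```text
t: 9.1
tcp_pos: [468.6, -69.1, 7.1]
orientation: [3.142, -0.0, 3.125]
contact_force: [-0.4, 0.3, 0.3]
grip_width: 0.499
grip_force: 0.0
```

```bash
cat > look.py <<'E'
import sys
from fit import *
s=bot.get_state();print(s["tcp_pos"].round(1),s["contact_force"].round(1))
ims=[]
for c,(u0,v0,u1,v1) in(("top",(210,110,320,230)),("side",(220,165,330,265))):
    im=cv2.resize(bot.grab_frame(c)[v0:v1,u0:u1,::-1],None,fx=3.6,fy=3.6,interpolation=cv2.INTER_CUBIC)
    ims.append(cv2.copyMakeBorder(im,0,440-im.shape[0],0,0,cv2.BORDER_CONSTANT))
    for n in("carrier",):
        for r in bot.pinpoint(c,n): print(c,n,np.round(r["at"],1),round(r["confidence"],2),ray(c,r["at"],14).round(1))
cv2.imwrite(f"pics/{sys.argv[1]}.png",np.hstack(ims))
E
python3 look.py p4
```

```text
[468.6 -69.1   7.1] [-0.4  0.3  0.3]
top carrier [355.4 228.9] 0.83 [ 421.4 -376.9   14. ]
top carrier [392.4 281.9] 0.71 [ 262.  -492.8   14. ]
top carrier [254.2 192.6] 0.52 [524.8 -59.5  14. ]
side carrier [266.7 315.8] 0.87 [ 404.6 -387.3   14. ]
side carrier [265.2 213.1] 0.82 [525.3 -82.   14. ]
side carrier [197.8 267.1] 0.81 [ 290.1 -199.5   14. ]
side carrier [200.6 156.1] 0.72 [418.9 236.6  14. ]
```

View pics/p4.png

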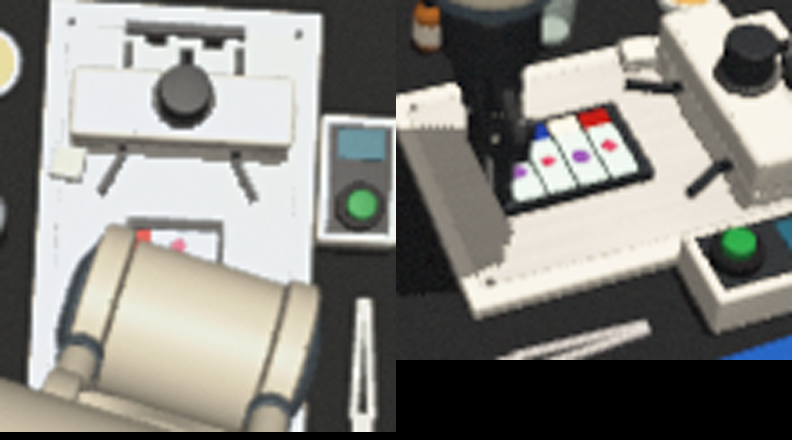

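The red spot is still at side-crop (609,146), so the carrier hasn't moved and the tips are still above it. I'll back off and lower to touch the bed, which gives the tip height.

Emit:
carry_out(motion=[{"x": 0, "y": 0, "z": 0.3, "yaw": 0}, {"x": -0.7, "y": 0.01, "z": 0.2, "yaw": 0}, {"x": -0.7, "y": 0.01, "z": 0, "yaw": 0}, {"x": 0, "y": 0, "z": -0.4, "yaw": 0}, {"x": 0, "y": 0, "z": -0.2, "yaw": 0}, {"x": 0, "y": 0, "z": 0, "yaw": 0}], claw=0, newtons=40)

```text
t: 9.9
tcp_pos: [440.8, -68.8, 4.5]
orientation: [3.142, -0.0, 3.125]
contact_force: [-0.5, -0.1, -1.3]
grip_width: 0.497
grip_force: 0.0
```

Emit:
carry_out(motion=[{"x": 0, "y": 0, "z": -0.05, "yaw": 0}, {"x": 0, "y": 0, "z": -0.05, "yaw": 0}, {"x": 0, "y": 0, "z": 0, "yaw": 0}], claw=0, newtons=40)

```text
t: 10.2
tcp_pos: [440.5, -68.7, 3.0]
orientation: [-3.142, -0.0, 3.125]
contact_force: [-0.3, -0.2, 1.2]
grip_width: 0.503
grip_force: 0.0
```

Emit:
carry_out(motion=[{"x": 0, "y": 0, "z": -0.05, "yaw": 0}, {"x": 0, "y": 0, "z": -0.05, "yaw": 0}, {"x": 0, "y": 0, "z": 0, "yaw": 0}], claw=0, newtons=40)

```text
t: 10.5
tcp_pos: [440.3, -68.7, 1.0]
orientation: [3.142, -0.0, 3.125]
contact_force: [0.7, -0.8, 0.3]
grip_width: 0.502
grip_force: 0.0
```

Emit:
carry_out(motion=[{"x": 0, "y": 0, "z": -0.05, "yaw": 0}, {"x": 0, "y": 0, "z": -0.05, "yaw": 0}, {"x": 0, "y": 0, "z": 0, "yaw": 0}], claw=0, newtons=40)

```text
t: 10.8
tcp_pos: [440.2, -68.7, -1.0]
orientation: [3.142, -0.0, 3.125]
contact_force: [0.5, 0.7, 0.5]
grip_width: 0.5
grip_force: 0.0
```

```bash
python3 - <<'E'
from fit import *
s=bot.get_state();t=s["tcp_pos"];print(t.round(1),s["contact_force"].round(1))
u0,v0,u1,v1=215,175,295,245;k=8
im=cv2.resize(bot.grab_frame("side")[v0:v1,u0:u1,::-1],None,fx=k,fy=k,interpolation=cv2.INTER_CUBIC)
for i,z in enumerate((0,14,26,40)):
    for sg in(-1,1):
        # pad inner faces at +-21, x +-11
        P=[[t[0]+11,t[1]+sg*21,z],[t[0]-11,t[1]+sg*21,z]]
        q=(proj("side",P)+.5-[u0,v0])*k
        cv2.polylines(im,[q.round().astype(int)],False,[(0,0,255),(0,255,255),(0,255,0),(255,0,255)][i],1)
q=(proj("side",T([529.5,-70,-.016],rect(26)))+.5-[u0,v0])*k
cv2.polylines(im,[q.round().astype(int)],True,(255,255,0),1)
cv2.imwrite("pics/s5.png",cv2.convertScaleAbs(im,alpha=1.6,beta=20))
E
```

```text
[440.2 -68.7  -1. ] [0.5 0.7 0.5]
```

View pics/s5.png

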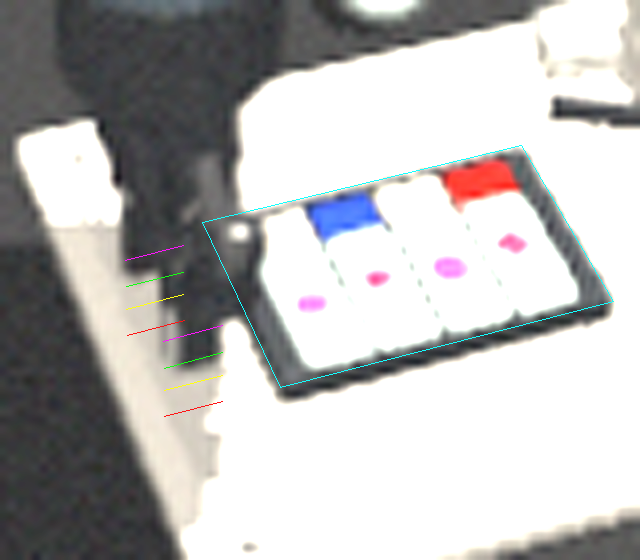

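The picture shows dark tips around (140,268) and (200,365), i.e. at z of about 33 with TCP z = -1. So when half open the tips sit far behind the TCP. I'll shut the fingers, where the tips should be at the TCP, and check that by touching the bed.

Emit:
carry_out(motion=[{"x": 0, "y": 0, "z": 0.9, "yaw": 0}, {"x": 0, "y": 0, "z": 1, "yaw": 0}, {"x": 0, "y": 0, "z": 0.6, "yaw": 0}, {"x": -0.2, "y": 0, "z": 0, "yaw": 0}, {"x": 0, "y": 0, "z": 0, "yaw": 0}, {"x": 0, "y": 0, "z": 0, "yaw": 0}, {"x": 0, "y": 0, "z": 0, "yaw": 0}, {"x": 0, "y": 0, "z": 0, "yaw": 0}], claw=-1, newtons=40)

```text
t: 11.65
tcp_pos: [436.1, -68.7, 48.6]
orientation: [3.141, -0.001, 3.125]
contact_force: [0.6, 0.3, -1.1]
grip_width: -0.001
grip_force: 0.0
```

Emit:
carry_out(motion=[{"x": 0, "y": 0, "z": -0.7, "yaw": 0}, {"x": 0, "y": 0, "z": -0.6, "yaw": 0}, {"x": 0, "y": 0, "z": -0.2, "yaw": 0}, {"x": 0, "y": 0, "z": 0, "yaw": 0}], claw=-1, newtons=40)

```text
t: 12.05
tcp_pos: [436.0, -68.6, 18.6]
orientation: [3.141, -0.001, 3.125]
contact_force: [-0.2, 0.1, -0.5]
grip_width: 0.0
grip_force: 0.0
```

Emit:
carry_out(motion=[{"x": 0, "y": 0, "z": -0.05, "yaw": 0}, {"x": 0, "y": 0, "z": -0.05, "yaw": 0}, {"x": 0, "y": 0, "z": 0, "yaw": 0}], claw=-1, newtons=40)

```text
t: 12.35
tcp_pos: [436.5, -68.8, 17.3]
orientation: [-3.141, 0.0, 3.125]
contact_force: [0.1, -0.5, 0.3]
grip_width: -0.002
grip_force: 0.0
```

Emit:
carry_out(motion=[{"x": 0, "y": 0, "z": -0.1, "yaw": 0}, {"x": 0, "y": 0, "z": 0, "yaw": 0}], claw=-1, newtons=40)

```text
t: 12.55
tcp_pos: [436.3, -68.7, 15.0]
orientation: [-3.142, 0.0, 3.125]
contact_force: [-0.7, -1.0, 0.6]
grip_width: 0.003
grip_force: 0.0
```

Emit:
carry_out(motion=[{"x": 0, "y": 0, "z": -0.05, "yaw": 0}, {"x": 0, "y": 0, "z": 0, "yaw": 0}], claw=-1, newtons=40)

```text
t: 12.75
tcp_pos: [436.3, -68.7, 14.0]
orientation: [-3.142, -0.0, 3.125]
contact_force: [0.9, 0.8, 0.3]
grip_width: -0.0
grip_force: 0.0
```

Emit:
carry_out(motion=[{"x": 0, "y": 0, "z": -0.05, "yaw": 0}, {"x": 0, "y": 0, "z": 0, "yaw": 0}], claw=-1, newtons=40)

```text
t: 12.95
tcp_pos: [436.3, -68.7, 13.0]
orientation: [3.142, -0.0, 3.125]
contact_force: [0.0, 0.8, 0.0]
grip_width: 0.0
grip_force: 0.0
```

```bash
python3 - <<'E'
from fit import *
t=bot.get_state()["tcp_pos"]
g=bot.grab_frame("side").max(2)
for z in(13,20,26,33,40): print(z,proj("side",[[t[0]+11,t[1]-14,z],[t[0],t[1]-14,z],[t[0]-11,t[1]-14,z]]).round(1).tolist())
print("cols",list(range(230,250)))
for r in range(198,226): print(r,g[r,230:250].tolist())
E
```

```text
13 [[240.1, 220.2], [236.5, 221.2], [232.9, 222.2]]
20 [[240.1, 218.6], [236.5, 219.5], [232.9, 220.5]]
26 [[240.1, 217.1], [236.5, 218.1], [232.8, 219.1]]
33 [[240.1, 215.5], [236.5, 216.4], [232.8, 217.4]]
40 [[240.1, 213.8], [236.5, 214.8], [232.8, 215.7]]
cols [230, 231, 232, 233, 234, 235, 236, 237, 238, 239, 240, 241, 242, 243, 244, 245, 246, 247, 248, 249]
198 [26, 28, 26, 31, 32, 25, 28, 31, 50, 65, 67, 86, 153, 212, 227, 236, 237, 236, 236, 237]
199 [25, 30, 28, 27, 28, 28, 28, 37, 47, 60, 66, 81, 126, 151, 189, 224, 236, 235, 237, 234]
200 [25, 29, 29, 31, 28, 35, 44, 50, 49, 60, 64, 66, 87, 132, 123, 163, 204, 203, 201, 177]
201 [105, 36, 34, 25, 31, 38, 48, 48, 45, 49, 61, 60, 88, 129, 69, 79, 117, 109, 104, 95]
202 [166, 41, 29, 28, 28, 31, 38, 35, 29, 41, 57, 60, 83, 115, 65, 65, 114, 184, 222, 227]
203 [150, 36, 27, 28, 27, 26, 27, 31, 35, 37, 57, 62, 71, 83, 43, 57, 156, 246, 251, 251]
204 [106, 44, 26, 27, 23, 21, 28, 30, 32, 36, 50, 62, 59, 59, 30, 119, 233, 251, 251, 251]
205 [105, 55, 54, 33, 20, 25, 27, 25, 28, 33, 41, 47, 43, 37, 37, 125, 237, 251, 251, 251]
206
[... 1274 characters left out ...]
125, 126, 125, 126, 124, 126, 142, 210, 236, 236, 236, 231, 183, 93, 39, 53]
220 [140, 140, 137, 129, 126, 124, 125, 127, 123, 124, 122, 161, 235, 236, 236, 235, 224, 110, 51, 42]
221 [138, 140, 137, 131, 124, 127, 125, 125, 126, 124, 147, 211, 236, 235, 235, 236, 229, 182, 94, 39]
222 [143, 139, 141, 137, 127, 122, 124, 124, 123, 122, 161, 235, 235, 235, 235, 235, 236, 222, 113, 55]
223 [137, 140, 139, 137, 134, 127, 125, 123, 124, 124, 143, 208, 235, 234, 234, 236, 235, 230, 187, 94]
224 [128, 140, 137, 139, 138, 129, 123, 124, 123, 123, 144, 212, 235, 235, 235, 236, 236, 236, 224, 113]
225 [103, 140, 138, 140, 139, 135, 124, 121, 123, 144, 211, 236, 236, 236, 236, 236, 235, 236, 231, 192]
```

The image puts the shut tips about 20 mm above the reported TCP z, which fits the missing contacts. I'll continue the guarded descent.

Emit:
carry_out(motion=[{"x": 0, "y": 0, "z": -0.2, "yaw": 0}, {"x": 0, "y": 0, "z": -0.2, "yaw": 0}, {"x": 0, "y": 0, "z": -0.2, "yaw": 0}, {"x": 0, "y": 0, "z": 0, "yaw": 0}], claw=-1, newtons=40)

```text
t: 13.4
tcp_pos: [436.0, -68.6, 0.5]
orientation: [3.141, -0.001, 3.125]
contact_force: [0.4, 0.8, -0.2]
grip_width: -0.003
grip_force: 0.0
```

Emit:
carry_out(motion=[{"x": 0, "y": 0, "z": -0.05, "yaw": 0}, {"x": 0, "y": 0, "z": -0.05, "yaw": 0}, {"x": 0, "y": 0, "z": 0, "yaw": 0}], claw=-1, newtons=40)

```text
t: 13.7
tcp_pos: [436.3, -68.7, -1.0]
orientation: [-3.142, 0.0, 3.125]
contact_force: [0.7, 0.2, 0.3]
grip_width: -0.0
grip_force: 0.0
```

```bash
python3 - <<'E'
from fit import *
s=bot.get_state();t=s["tcp_pos"];print(t,s["contact_force"],s["joint_positions"])
g=bot.grab_frame("side").max(2)
for r in range(206,226): print(r,g[r,230:244].tolist())
E
```

```text
[436.32529762 -68.73017322  -0.95644976] [0.7240367  0.16463587 0.29839352] [-2.91567714e-01  5.94307187e-01  1.98935865e+00 -3.04951371e-05
  5.57909640e-01 -1.84558158e+00]
206 [107, 48, 24, 25, 31, 26, 33, 31, 31, 36, 61, 68, 81, 113]
207 [112, 47, 21, 28, 21, 25, 26, 32, 34, 37, 56, 61, 70, 76]
208 [115, 59, 45, 33, 19, 25, 26, 30, 33, 36, 52, 57, 51, 50]
209 [116, 74, 77, 45, 29, 26, 26, 24, 31, 33, 40, 44, 36, 25]
210 [114, 76, 95, 52, 25, 23, 27, 30, 39, 93, 149, 184, 166, 50]
211 [114, 79, 97, 68, 23, 19, 25, 32, 58, 144, 221, 233, 226, 165]
212 [116, 80, 97, 78, 25, 33, 31, 24, 64, 158, 232, 232, 232, 218]
213 [119, 86, 97, 78, 28, 31, 29, 28, 54, 151, 233, 233, 234, 221]
214 [124, 82, 94, 75, 28, 28, 30, 26, 50, 144, 235, 234, 235, 228]
215 [133, 106, 99, 90, 26, 28, 28, 40, 73, 134, 205, 233, 233, 233]
216 [138, 131, 111, 102, 62, 63, 91, 96, 110, 125, 161, 233, 234, 235]
217 [141, 134, 123, 115, 108, 107, 120, 123, 123, 121, 142, 207, 236, 236]
218 [137, 140, 132, 123, 125, 125, 123, 125, 123, 124, 126, 162, 236, 236]
219 [139, 139, 137, 126, 124, 124, 124, 126, 125, 124, 124, 162, 235, 236]
220 [139, 138, 137, 126, 125, 127, 125, 125, 124, 125, 125, 162, 236, 234]
221 [141, 141, 139, 129, 124, 123, 125, 125, 125, 124, 125, 161, 234, 235]
222 [140, 139, 139, 137, 127, 125, 123, 125, 123, 123, 125, 161, 235, 235]
223 [138, 141, 139, 138, 135, 123, 124, 122, 125, 123, 125, 160, 235, 234]
224 [128, 137, 138, 139, 136, 128, 125, 122, 123, 123, 142, 210, 235, 235]
225 [107, 138, 139, 140, 140, 131, 123, 125, 123, 124, 161, 236, 236, 235]
```

Emit:
carry_out(motion=[{"x": 0, "y": 0, "z": -0.05, "yaw": 0}, {"x": 0, "y": 0, "z": -0.05, "yaw": 0}, {"x": 0, "y": 0, "z": 0, "yaw": 0}], claw=-1, newtons=40)

```text
t: 14.05
tcp_pos: [436.3, -68.7, -3.0]
orientation: [3.142, -0.0, 3.125]
contact_force: [-0.3, -0.0, -0.6]
grip_width: -0.003
grip_force: 0.0
```

Emit:
carry_out(motion=[{"x": 0, "y": 0, "z": -0.05, "yaw": 0}, {"x": 0, "y": 0, "z": -0.05, "yaw": 0}, {"x": 0, "y": 0, "z": 0, "yaw": 0}], claw=-1, newtons=40)

```text
t: 14.35
tcp_pos: [436.3, -68.7, -5.0]
orientation: [3.142, -0.0, 3.125]
contact_force: [-0.6, 0.3, -0.4]
grip_width: -0.005
grip_force: 0.0
```

Emit:
carry_out(motion=[{"x": 0, "y": 0, "z": -0.05, "yaw": 0}, {"x": 0, "y": 0, "z": 0, "yaw": 0}], claw=-1, newtons=40)

```text
t: 14.55
tcp_pos: [436.3, -68.7, -6.0]
orientation: [3.142, -0.0, 3.125]
contact_force: [0.2, 0.1, -0.4]
grip_width: 0.0
grip_force: 0.0
```

Emit:
carry_out(motion=[{"x": 0, "y": 0, "z": -0.05, "yaw": 0}, {"x": 0, "y": 0, "z": 0, "yaw": 0}], claw=-1, newtons=40)

```text
t: 14.75
tcp_pos: [436.3, -68.7, -7.0]
orientation: [3.142, -0.0, 3.125]
contact_force: [-0.5, -0.3, 0.1]
grip_width: -0.003
grip_force: 0.0
```

Emit:
carry_out(motion=[{"x": 0, "y": 0, "z": -0.05, "yaw": 0}, {"x": 0, "y": 0, "z": 0, "yaw": 0}], claw=-1, newtons=40)

```text
t: 14.95
tcp_pos: [436.3, -68.7, -8.0]
orientation: [3.142, -0.0, 3.125]
contact_force: [0.6, 0.5, 1.0]
grip_width: 0.005
grip_force: 0.0
```

Emit:
carry_out(motion=[{"x": 0, "y": 0, "z": -0.05, "yaw": 0}, {"x": 0, "y": 0, "z": 0, "yaw": 0}], claw=-1, newtons=40)

```text
t: 15.15
tcp_pos: [436.3, -68.7, -9.0]
orientation: [3.142, -0.0, 3.125]
contact_force: [-0.0, 0.1, -0.4]
grip_width: -0.005
grip_force: 0.0
```

```bash
python3 - <<'E'
from fit import *
s=bot.get_state();t=s["tcp_pos"];print(t,s["contact_force"])
g=bot.grab_frame("side").max(2)
for r in range(206,228): print(r,g[r,228:244].tolist())
E
```

```text
[436.29276916 -68.71204109  -9.02497073] [-0.03602702  0.11241561 -0.41517241]
206 [121, 102, 53, 36, 31, 30, 28, 32, 50, 51, 54, 58, 63, 66, 74, 96]
207 [120, 120, 97, 53, 30, 28, 26, 39, 51, 48, 46, 48, 65, 60, 80, 112]
208 [128, 124, 114, 56, 25, 29, 28, 26, 34, 36, 32, 41, 59, 67, 92, 106]
209 [133, 123, 116, 51, 28, 28, 26, 24, 25, 31, 33, 37, 53, 70, 81, 78]
210 [137, 127, 114, 61, 47, 37, 25, 27, 26, 31, 33, 37, 49, 56, 56, 53]
211 [136, 133, 114, 75, 79, 41, 22, 25, 23, 25, 33, 34, 39, 45, 59, 89]
212 [139, 138, 117, 80, 95, 54, 25, 25, 26, 28, 38, 91, 147, 181, 185, 182]
213 [139, 135, 119, 77, 96, 71, 26, 31, 28, 30, 49, 135, 222, 233, 234, 221]
214 [139, 139, 124, 70, 95, 77, 25, 30, 25, 31, 48, 124, 206, 234, 233, 227]
215 [137, 139, 128, 76, 95, 77, 30, 33, 30, 28, 49, 102, 159, 232, 233, 234]
216 [140, 139, 130, 83, 94, 79, 27, 28, 28, 30, 49, 98, 142, 201, 235, 235]
217 [140, 141, 135, 113, 107, 86, 25, 25, 35, 44, 74, 113, 124, 163, 236, 237]
218 [138, 140, 139, 136, 120, 103, 73, 77, 91, 98, 111, 125, 124, 162, 236, 236]
219 [127, 139, 139, 138, 130, 119, 110, 114, 123, 125, 124, 125, 126, 144, 206, 236]
220 [115, 139, 138, 139, 138, 127, 124, 124, 125, 124, 123, 124, 124, 125, 161, 235]
221 [93, 132, 139, 138, 138, 130, 124, 123, 123, 124, 122, 124, 123, 123, 160, 234]
222 [70, 121, 140, 140, 138, 137, 125, 125, 126, 125, 125, 122, 125, 123, 161, 234]
223 [47, 102, 138, 139, 138, 138, 131, 123, 126, 125, 123, 125, 124, 144, 211, 234]
224 [27, 74, 128, 137, 140, 138, 137, 126, 121, 124, 125, 123, 122, 161, 235, 235]
225 [22, 49, 103, 139, 141, 140, 138, 133, 121, 122, 123, 123, 144, 213, 235, 235]
226 [25, 36, 83, 127, 138, 137, 139, 138, 127, 121, 121, 124, 160, 234, 234, 235]
227 [24, 29, 70, 123, 138, 140, 140, 136, 125, 125, 123, 122, 158, 234, 234, 234]
```

```bash
cat > track.py <<'E'
from fit import *
X0,Y0,S=440,-180,3  # rectified grid of plane z=26
def rect_im(im):
    W=np.array([[X0,Y0,26],[X0+300,Y0,26],[X0+300,Y0+220,26],[X0,Y0+220,26]],float)
    H=cv2.getPerspectiveTransform(proj("side",W).astype(np.float32),np.float32([[0,0],[300,0],[300,220],[0,220]])*S)
    return cv2.warpPerspective(im,H,(300*S,220*S),flags=cv2.INTER_CUBIC)
def track(g=(0,0,0),x=(510,600),y=(-118,-22)):
    """pose of carrier (dx,dy,dyaw about its first centre) since the first picture; patch seen in first picture"""
    a=cv2.cvtColor(rect_im(cv2.imread("pics/side0.png")),cv2.COLOR_BGR2GRAY)
    b=cv2.cvtColor(rect_im(bot.grab_frame("side")),cv2.COLOR_RGB2GRAY)
    m=np.zeros_like(a);m[int((y[0]-Y0)*S):int((y[1]-Y0)*S),int((x[0]-X0)*S):int((x[1]-X0)*S)]=255
    c=np.array([529.5-X0,-70-Y0])*S
    th=g[2];R=np.array([[np.cos(th),-np.sin(th)],[np.sin(th),np.cos(th)]])
    M=np.c_[R,c+np.array(g[:2])*S-R@c].astype(np.float32)
    cc,M=cv2.findTransformECC(a,b,M,cv2.MOTION_EUCLIDEAN,(3,200,1e-5),m,5)
    d=(M[:,:2]@c+M[:,2]-c)/S
    s=bot.get_state();print("cc",round(cc,3),"d",d.round(1),"yaw",round(float(np.arctan2(M[1,0],M[0,0])),4),s["tcp_pos"].round(1),s["contact_force"].round(1),s["t"])
E
python3 -c "from track import *;track()"
```

```text
cc 1.0 d [0. 0.] yaw -0.0002 [436.3 -68.7  -8.9] [ 0.3  0.1 -0.7] 15.25
```

Emit:
carry_out(motion=[{"x": 0.2, "y": 0, "z": 0, "yaw": 0}, {"x": 0.2, "y": 0, "z": 0, "yaw": 0}, {"x": 0.2, "y": -0.01, "z": 0, "yaw": 0}, {"x": 0.2, "y": 0, "z": 0, "yaw": 0}, {"x": 0.2, "y": 0, "z": 0, "yaw": 0}, {"x": 0.2, "y": -0.01, "z": 0, "yaw": 0}, {"x": 0.2, "y": 0, "z": 0, "yaw": 0}], claw=-1, newtons=40)

```text
t: 15.95
tcp_pos: [464.5, -69.1, -8.9]
orientation: [3.142, -0.0, 3.125]
contact_force: [-1.3, 0.3, 0.2]
grip_width: 0.001
grip_force: 0.5
```

```bash
python3 -c "from track import *;track()"
```

```text
cc 0.982 d [ 7.6 -0.3] yaw -0.0086 [465.3 -69.2  -8.9] [ 1.4 -0.5  0.4] 16.0
```

Emit:
carry_out(motion=[{"x": 0.2, "y": 0, "z": 0, "yaw": 0}, {"x": 0.2, "y": -0.01, "z": 0, "yaw": 0}, {"x": 0.2, "y": 0, "z": 0, "yaw": 0}, {"x": 0.2, "y": 0, "z": 0, "yaw": 0}, {"x": 0.2, "y": -0.01, "z": 0, "yaw": 0}, {"x": 0.2, "y": 0, "z": 0, "yaw": 0}, {"x": 0.2, "y": 0, "z": 0, "yaw": 0}, {"x": 0.2, "y": -0.01, "z": 0, "yaw": 0}, {"x": 0, "y": 0, "z": 0, "yaw": 0}], claw=-1, newtons=40)

```text
t: 16.9
tcp_pos: [497.1, -69.8, -8.9]
orientation: [-3.141, 0.001, 3.125]
contact_force: [-0.3, 0.5, -0.4]
grip_width: 0.004
grip_force: 0.0
```

```bash
python3 -c "from track import *;track((40,0,0))"
```

```text
cc 0.758 d [40.5 -2.3] yaw -0.0149 [496.7 -69.8  -8.9] [1.2 0.6 0.1] 16.95
```

```bash
python3 -c "
from track import *
track((40,-1,0),(500,575),(-112,-50));track((40,-1,0),(500,570),(-112,-80))
cv2.imwrite('pics/p6.png',cv2.flip(cv2.resize(rect_im(bot.grab_frame('side'))[...,::-1],(780,572)),0))"
```

```text
cc 0.781 d [40.  -2.3] yaw 0.0049 [496.4 -69.7  -9. ] [-0.3 -0.8 -0.7] 17.0
cc 0.982 d [40.1 -1.5] yaw -0.0056 [496.2 -69.7  -8.9] [-0.6 -1.1  0.2] 17.05
```

View pics/p6.png

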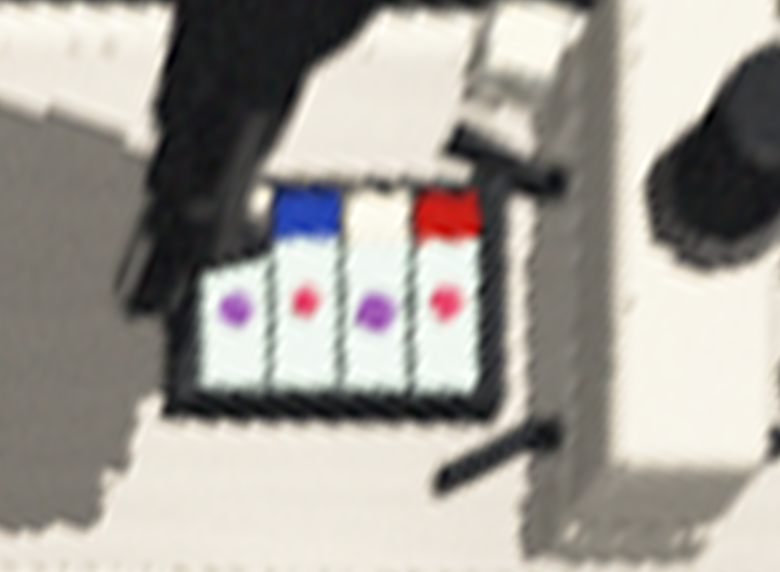

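The rectified view shows the carrier square, with its centre row at about 292 between the flares at about 297, and clear of the rails. I'll keep pushing into the mouth.

Emit:
carry_out(motion=[{"x": 0.2, "y": 0, "z": 0, "yaw": 0}, {"x": 0.2, "y": -0.01, "z": 0, "yaw": 0}, {"x": 0.2, "y": 0, "z": 0, "yaw": 0}, {"x": 0.2, "y": 0, "z": 0, "yaw": 0}, {"x": 0.2, "y": -0.01, "z": 0, "yaw": 0}, {"x": 0.2, "y": 0, "z": 0, "yaw": 0}, {"x": 0.2, "y": 0, "z": 0, "yaw": 0}, {"x": 0.2, "y": -0.01, "z": 0, "yaw": 0}, {"x": 0, "y": 0, "z": 0, "yaw": 0}], claw=-1, newtons=40)

```text
t: 18.0
tcp_pos: [529.1, -70.4, -8.9]
orientation: [-3.141, 0.001, 3.125]
contact_force: [0.9, -0.2, -0.0]
grip_width: 0.002
grip_force: 0.0
```

```bash
python3 -c "
from track import *
track((72,-2,0),(500,545),(-112,-80))"
```

```text
cc 0.944 d [69.8  0.8] yaw 0.1064 [528.7 -70.4  -8.9] [0.6 0.2 0.8] 18.05
```

```bash
python3 -c "
from track import *
for p in(((480,560),(-112,-85)),((495,565),(-112,-70)),((485,540),(-116,-80))):
    for y in(0,.06):
        try: track((72,-1,y),*p)
        except Exception as e: print('fail')
cv2.imwrite('pics/p7.png',cv2.flip(cv2.resize(rect_im(bot.grab_frame('side'))[...,::-1],(780,572)),0))"
```

```text
cc 0.782 d [71.2 -3.4] yaw -0.0063 [528.5 -70.3  -8.9] [-0.8  0.4  0.7] 18.1
cc 0.781 d [71.  -3.2] yaw 0.0005 [528.3 -70.3  -9. ] [ 0.5 -0.7  0.4] 18.15
cc 0.657 d [68.8  0.4] yaw 0.1164 [528.2 -70.3  -8.9] [-0.1  0.3 -0.1] 18.2
cc 0.654 d [68.7  0.5] yaw 0.1227 [528.2 -70.3  -8.9] [ 0.2 -0.3 -1. ] 18.25
cc 0.884 d [70.9 -0.4] yaw 0.0968 [528.2 -70.3  -8.9] [-0.5  0.5 -0.4] 18.3
cc 0.88 d [ 72.3 -27.1] yaw 0.0921 [528.2 -70.3  -8.9] [-0.4 -0.7  0. ] 18.35
```

View pics/p7.png

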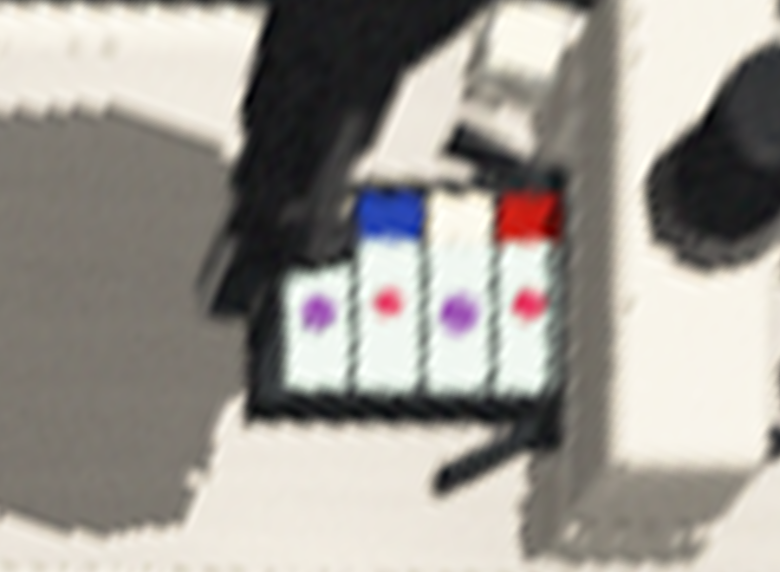

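It is entering squarely: slide rows are level and the bottom edge is straight from (255,410) to (545,410). That was my tenth and last picture, so I'll rely on force and numeric tracking from here.

Emit:
carry_out(motion=[{"x": 0.2, "y": 0, "z": 0, "yaw": 0}, {"x": 0.2, "y": -0.01, "z": 0, "yaw": 0}, {"x": 0.2, "y": 0, "z": 0, "yaw": 0}, {"x": 0.2, "y": 0, "z": 0, "yaw": 0}, {"x": 0.2, "y": -0.01, "z": 0, "yaw": 0}, {"x": 0.2, "y": 0, "z": 0, "yaw": 0}], claw=-1, newtons=40)

```text
t: 19.0
tcp_pos: [552.7, -70.7, -8.9]
orientation: [-3.142, -0.0, 3.125]
contact_force: [-0.7, -0.1, 1.2]
grip_width: 0.002
grip_force: 0.5
```

Emit:
carry_out(motion=[{"x": 0.2, "y": 0, "z": 0, "yaw": 0}, {"x": 0.2, "y": -0.01, "z": 0, "yaw": 0}, {"x": 0.2, "y": 0, "z": 0, "yaw": 0}, {"x": 0.2, "y": 0, "z": 0, "yaw": 0}, {"x": 0.2, "y": -0.01, "z": 0, "yaw": 0}, {"x": 0.2, "y": 0, "z": 0, "yaw": 0}, {"x": 0, "y": 0, "z": 0, "yaw": 0}], claw=-1, newtons=40)

```text
t: 19.7
tcp_pos: [577.1, -71.2, -8.9]
orientation: [-3.141, 0.001, 3.125]
contact_force: [0.5, 0.4, -0.1]
grip_width: 0.001
grip_force: 0.0
```

```bash
python3 - <<'E'
from track import *
g=rect_im(bot.grab_frame("side"));s=bot.get_state();print(s["tcp_pos"],s["contact_force"])
# dark frame strip along carrier's right edge (world y about -110), and near edge column profile
h=g.max(2)
for y in(-114,-110,-106,-100): print(y,[int(v) for v in h[int((y-Y0)*S),int((520-X0)*S):int((660-X0)*S):S*2]])
E
```

```text
[576.70969712 -71.14042388  -8.92866001] [-1.76923203 -0.39484867  0.19722983]
-114 [126, 127, 128, 127, 127, 128, 126, 126, 126, 127, 128, 127, 127, 126, 126, 126, 127, 128, 129, 128, 128, 127, 126, 126, 127, 126, 123, 131, 148, 195, 187, 88, 24, 31, 46, 54, 55, 63, 69, 74, 79, 76, 52, 41, 65, 71, 76, 86, 73, 55, 55, 47, 61, 79, 91, 69, 61, 80, 83, 74, 55, 54, 74, 65, 48, 51, 45, 51, 70, 98]
-110 [126, 125, 124, 123, 124, 125, 124, 124, 126, 127, 127, 127, 127, 125, 126, 128, 129, 130, 130, 126, 122, 125, 125, 125, 125, 126, 126, 123, 127, 133, 133, 87, 32, 31, 52, 60, 63, 64, 93, 139, 173, 195, 197, 203, 198, 189, 186, 190, 204, 210, 189, 116, 98, 163, 207, 215, 218, 213, 202, 197, 197, 204, 220, 210, 113, 50, 89, 108, 114, 122]
-106 [123, 125, 127, 125, 124, 124, 125, 126, 125, 125, 126, 126, 126, 126, 125, 126, 127, 127, 127, 127, 126, 126, 126, 125, 126, 126, 127, 128, 128, 125, 114, 81, 44, 42, 51, 57, 53, 68, 121, 197, 247, 246, 246, 245, 248, 249, 248, 247, 245, 247, 225, 180, 172, 216, 242, 248, 249, 251, 250, 247, 246, 245, 250, 255, 229, 117, 76, 128, 142, 135]
-100 [124, 125, 125, 124, 124, 125, 126, 126, 125, 126, 126, 124, 124, 126, 126, 126, 126, 125, 125, 126, 127, 127, 127, 125, 126, 128, 126, 125, 126, 127, 113, 85, 48, 32, 41, 49, 51, 63, 111, 185, 242, 248, 248, 247, 247, 247, 247, 248, 248, 249, 244, 202, 153, 192, 248, 252, 247, 247, 247, 247, 248, 248, 248, 248, 212, 126, 90, 124, 135, 129]
```

Emit:
carry_out(motion=[{"x": 0.2, "y": 0, "z": 0, "yaw": 0}, {"x": 0.2, "y": -0.01, "z": 0, "yaw": 0}, {"x": 0.2, "y": 0, "z": 0, "yaw": 0}, {"x": 0.2, "y": 0, "z": 0, "yaw": 0}, {"x": 0.2, "y": -0.01, "z": 0, "yaw": 0}, {"x": 0.2, "y": 0, "z": 0, "yaw": 0}, {"x": 0, "y": 0, "z": 0, "yaw": 0}], claw=-1, newtons=40)

```text
t: 20.45
tcp_pos: [601.1, -71.6, -8.9]
orientation: [-3.141, 0.001, 3.125]
contact_force: [-0.8, -0.9, 1.1]
grip_width: -0.0
grip_force: 0.0
```

Emit:
carry_out(motion=[{"x": 0.1, "y": 0, "z": 0, "yaw": 0}, {"x": 0.1, "y": -0.01, "z": 0, "yaw": 0}, {"x": 0.1, "y": 0, "z": 0, "yaw": 0}], claw=-1, newtons=40)

```text
t: 20.75
tcp_pos: [606.4, -71.7, -8.9]
orientation: [-3.142, -0.0, 3.125]
contact_force: [-0.3, -0.5, -0.7]
grip_width: -0.001
grip_force: 0.2
```

Emit:
carry_out(motion=[{"x": 0.1, "y": 0, "z": 0, "yaw": 0}], claw=-1, newtons=40)

```text
t: 20.85
tcp_pos: [608.4, -71.7, -8.9]
orientation: [3.142, -0.0, 3.125]
contact_force: [-1.2, -0.2, -0.2]
grip_width: 0.0
grip_force: 0.2
```

Emit:
carry_out(motion=[{"x": 0.05, "y": 0, "z": 0, "yaw": 0}], claw=-1, newtons=40)

```text
t: 20.95
tcp_pos: [609.5, -71.7, -8.9]
orientation: [-3.142, 0.0, 3.125]
contact_force: [-0.8, -0.5, 0.4]
grip_width: -0.001
grip_force: 0.3
```

Emit:
carry_out(motion=[{"x": 0.05, "y": 0, "z": 0, "yaw": 0}, {"x": 0, "y": 0, "z": 0, "yaw": 0}], claw=-1, newtons=40)

```text
t: 21.15
tcp_pos: [610.5, -71.7, -8.9]
orientation: [-3.142, 0.0, 3.125]
contact_force: [-0.5, 0.9, -0.6]
grip_width: 0.005
grip_force: 0.0
```

Emit:
carry_out(motion=[{"x": 0.05, "y": 0, "z": 0, "yaw": 0}, {"x": 0, "y": 0, "z": 0, "yaw": 0}], claw=-1, newtons=40)

```text
t: 21.35
tcp_pos: [611.0, -71.7, -9.0]
orientation: [3.142, -0.001, 3.125]
contact_force: [-2.8, 0.9, 1.0]
grip_width: -0.004
grip_force: 1.2
```

```bash
cat > near.py <<'E'
from track import *
g=rect_im(bot.grab_frame("side"));s=bot.get_state();print(s["tcp_pos"].round(1),s["contact_force"].round(1))
h=g.max(2)
for y in(-114,-110,-106,-100,-96): print(y,[int(v) for v in h[int((y-Y0)*S),int((600-X0)*S):int((652-X0)*S):S*2]])
E
python3 near.py
```

```text
[611.  -71.7  -9. ] [-2.2  0.1  2. ]
-114 [124, 123, 122, 129, 137, 160, 150, 108, 49, 31, 38, 54, 62, 63, 57, 58, 73, 83, 85, 77, 65, 59, 72, 69, 58, 60]
-110 [127, 126, 124, 126, 127, 124, 117, 90, 52, 31, 40, 55, 65, 65, 74, 123, 197, 227, 203, 196, 198, 205, 218, 211, 148, 98]
-106 [126, 128, 127, 126, 129, 129, 123, 97, 56, 34, 41, 57, 58, 55, 59, 114, 192, 242, 255, 247, 246, 246, 250, 255, 236, 167]
-100 [126, 128, 128, 128, 128, 130, 125, 113, 67, 27, 27, 42, 54, 62, 83, 144, 215, 242, 250, 248, 248, 248, 248, 253, 234, 170]
-96 [129, 129, 127, 126, 127, 126, 119, 96, 64, 33, 30, 32, 40, 48, 78, 139, 215, 255, 250, 248, 247, 248, 250, 251, 247, 211]
```

Force is rising right where home is expected (TCP x ≈ 611). I'll firm it up in small steps.

Emit:
carry_out(motion=[{"x": 0.05, "y": 0, "z": 0, "yaw": 0}, {"x": 0, "y": 0, "z": 0, "yaw": 0}], claw=-1, newtons=40)

```text
t: 21.6
tcp_pos: [611.1, -71.6, -9.1]
orientation: [3.141, -0.002, 3.125]
contact_force: [-8.8, 0.4, 4.8]
grip_width: -0.0
grip_force: 3.9
```

Emit:
carry_out(motion=[{"x": 0.05, "y": 0, "z": 0, "yaw": 0}, {"x": 0, "y": 0, "z": 0, "yaw": 0}], claw=-1, newtons=40)

```text
t: 21.8
tcp_pos: [611.1, -71.5, -9.2]
orientation: [3.141, -0.004, 3.125]
contact_force: [-12.3, -1.4, 7.7]
grip_width: -0.002
grip_force: 6.2
```

Home: it stopped firmly at TCP x = 611.1, as predicted. I'll back off, rise and go to the key.

Emit:
carry_out(motion=[{"x": -0.2, "y": 0, "z": 0, "yaw": 0}, {"x": -0.5, "y": 0, "z": 0, "yaw": 0}, {"x": -0.9, "y": 0, "z": 0, "yaw": 0}, {"x": -0.6, "y": 0, "z": 0.4, "yaw": 0}, {"x": 0, "y": 0, "z": 1, "yaw": 0}, {"x": 0, "y": 0, "z": 1, "yaw": 0}, {"x": 0, "y": 0, "z": 1, "yaw": 0}, {"x": 0, "y": 0, "z": 0.6, "yaw": 0}], claw=-1, newtons=40)

```text
t: 22.6
tcp_pos: [569.7, -71.9, 73.1]
orientation: [-3.141, 0.002, 3.125]
contact_force: [0.6, 0.7, -0.3]
grip_width: -0.002
grip_force: 0.0
```

Emit:
carry_out(motion=[{"x": 0, "y": -1, "z": 0, "yaw": 0}, {"x": 0.2, "y": -1, "z": 0, "yaw": 0}, {"x": 0.2, "y": -1, "z": 0, "yaw": 0}, {"x": 0.2, "y": -1, "z": 0, "yaw": 0}, {"x": 0.3, "y": -1, "z": 0, "yaw": 0}, {"x": 0.3, "y": -1, "z": 0, "yaw": 0}, {"x": 0.3, "y": -1, "z": 0, "yaw": 0}, {"x": 0.3, "y": -0.75, "z": 0, "yaw": 0}, {"x": 0, "y": 0, "z": 0, "yaw": 0}], claw=-1, newtons=40)

```text
t: 23.5
tcp_pos: [606.2, -228.9, 71.0]
orientation: [-3.141, 0.001, 3.123]
contact_force: [0.0, 0.4, 0.7]
grip_width: -0.002
grip_force: 0.0
```

```bash
python3 - <<'E'
from track import *
s=bot.get_state();t=s["tcp_pos"];print(t.round(1),s["contact_force"].round(1),s["t"])
f=bot.grab_frame("side").astype(int)
gm=(f[...,1]>f[...,0]+50)&(f[...,1]>f[...,2]+50)
gm[:, :300]=0;gm[:,345:]=0
ys,xs=np.nonzero(gm);print(len(xs),xs.mean() if len(xs) else 0,ys.mean() if len(xs) else 0)
h=rect_im(f.astype(np.uint8)).max(2)
for y in(-114,-106,-96,-70,-50,-30): print(y,[int(v) for v in h[int((y-Y0)*S),int((600-X0)*S):int((652-X0)*S):S*2]])
print(proj("side",[[605.5,-226.5,z] for z in(40,45,50,55)]).round(1).tolist())
print("tcp",proj("side",[t,t+[0,0,22]]).round(1).tolist())
g=f.max(2)
for r in range(196,236): print(r,g[r,302:328].tolist())
E
```

```text
[ 606.2 -228.9   71. ] [0.  0.4 0.7] 23.5
12 315.6666666666667 233.41666666666666
-114 [237, 238, 237, 237, 236, 236, 200, 125, 42, 30, 41, 56, 58, 52, 46, 57, 74, 82, 86, 75, 55, 53, 74, 71, 56, 56]
-106 [238, 238, 238, 238, 239, 240, 219, 126, 43, 30, 40, 60, 59, 55, 60, 116, 193, 241, 255, 249, 246, 246, 251, 255, 235, 170]
-96 [237, 237, 238, 239, 240, 239, 182, 96, 58, 38, 41, 52, 58, 52, 76, 139, 215, 255, 251, 249, 248, 248, 249, 250, 247, 212]
-70 [236, 237, 238, 238, 239, 239, 247, 163, 54, 25, 36, 54, 59, 55, 56, 102, 171, 232, 250, 249, 247, 247, 251, 253, 249, 203]
-50 [237, 238, 238, 239, 239, 238, 230, 191, 99, 38, 32, 51, 57, 56, 52, 88, 165, 227, 255, 253, 251, 250, 252, 250, 242, 196]
-30 [237, 237, 238, 238, 237, 238, 240, 241, 244, 233, 206, 138, 73, 60, 76, 60, 50, 44, 37, 36, 36, 45, 55, 60, 55, 43]
[[313.5, 236.1], [313.7, 234.9], [313.9, 233.7], [314.2, 232.4]]
tcp [[315.6, 229.1], [316.7, 223.5]]
196 [140, 128, 83, 110, 116, 114, 105, 38, 27, 29, 28, 26, 30, 33, 30, 27, 26, 23, 26, 27, 28, 28, 30, 30, 34, 31]
197 [211, 133, 112, 105, 122, 113, 105, 56, 31, 31,
[... 3849 characters left out ...]
5, 58, 58, 59, 58, 64, 93, 129]
230 [136, 116, 102, 96, 62, 55, 24, 20, 44, 83, 89, 88, 90, 89, 87, 91, 85, 75, 44, 53, 60, 58, 58, 57, 71, 114]
231 [130, 77, 26, 31, 32, 29, 18, 29, 57, 89, 90, 88, 91, 91, 90, 90, 89, 79, 33, 45, 56, 59, 57, 58, 60, 79]
232 [136, 108, 32, 31, 27, 22, 22, 28, 52, 87, 90, 91, 91, 90, 89, 90, 91, 84, 41, 38, 54, 57, 61, 56, 59, 60]
233 [139, 127, 60, 32, 33, 23, 17, 24, 54, 82, 88, 91, 90, 88, 93, 91, 92, 82, 41, 43, 51, 60, 61, 59, 59, 56]
234 [144, 139, 107, 43, 27, 14, 22, 21, 49, 77, 85, 93, 94, 93, 95, 91, 87, 74, 41, 40, 50, 62, 58, 61, 57, 58]
235 [134, 143, 131, 65, 29, 16, 22, 19, 34, 62, 79, 86, 93, 94, 95, 92, 83, 47, 32, 41, 46, 60, 59, 60, 60, 61]
```

The carrier's near edge hasn't moved after the retreat. The tips are over the key, about 22 mm above the reported TCP. I'll press with force checks.

Emit:
carry_out(motion=[{"x": 0, "y": 0.1, "z": -0.7, "yaw": 0}, {"x": 0, "y": 0, "z": -0.7, "yaw": 0}, {"x": 0, "y": 0, "z": -0.3, "yaw": 0}, {"x": 0, "y": 0, "z": 0, "yaw": 0}], claw=-1, newtons=40)

```text
t: 23.95
tcp_pos: [604.4, -223.8, 35.4]
orientation: [3.14, -0.003, 3.125]
contact_force: [0.5, 0.4, -0.5]
grip_width: 0.003
grip_force: 0.0
```

Emit:
carry_out(motion=[{"x": 0, "y": 0, "z": -0.1, "yaw": 0}, {"x": 0, "y": 0, "z": -0.1, "yaw": 0}, {"x": 0, "y": 0, "z": 0, "yaw": 0}], claw=-1, newtons=40)

```text
t: 24.25
tcp_pos: [605.4, -224.8, 33.2]
orientation: [-3.141, 0.0, 3.125]
contact_force: [0.0, -0.4, 0.5]
grip_width: 0.001
grip_force: 0.0
```

Emit:
carry_out(motion=[{"x": 0, "y": 0, "z": -0.1, "yaw": 0}, {"x": 0, "y": 0, "z": -0.1, "yaw": 0}, {"x": 0, "y": 0, "z": 0, "yaw": 0}], claw=-1, newtons=40)

```text
t: 24.55
tcp_pos: [605.5, -224.8, 29.1]
orientation: [-3.141, 0.0, 3.125]
contact_force: [0.8, 0.9, 2.6]
grip_width: 0.002
grip_force: 1.5
```

Emit:
carry_out(motion=[{"x": 0, "y": 0, "z": -0.05, "yaw": 0}, {"x": 0, "y": 0, "z": -0.05, "yaw": 0}, {"x": 0, "y": 0, "z": 0, "yaw": 0}], claw=-1, newtons=40)

```text
t: 24.85
tcp_pos: [605.6, -224.9, 27.7]
orientation: [-3.141, 0.001, 3.125]
contact_force: [-1.0, 0.7, 11.1]
grip_width: 0.004
grip_force: 5.5
```

Emit:
carry_out(motion=[{"x": 0, "y": 0, "z": -0.05, "yaw": 0}, {"x": 0, "y": 0, "z": 0, "yaw": 0}], claw=-1, newtons=40)

```text
t: 25.05
tcp_pos: [605.6, -224.9, 27.5]
orientation: [-3.141, 0.001, 3.125]
contact_force: [-5.0, 2.8, 22.3]
grip_width: -0.004
grip_force: 11.4
```

Emit:
carry_out(motion=[{"x": 0, "y": 0, "z": -0.05, "yaw": 0}, {"x": 0, "y": 0, "z": 0, "yaw": 0}], claw=-1, newtons=40)

```text
t: 25.25
tcp_pos: [605.7, -224.9, 27.3]
orientation: [-3.141, 0.002, 3.125]
contact_force: [-8.5, 3.2, 34.8]
grip_width: -0.001
grip_force: 17.3
```

The key compressed against its spring and bottomed at TCP z of about 27.6. Now I'll release it and retreat.

Emit:
carry_out(motion=[{"x": 0, "y": 0, "z": 0.2, "yaw": 0}, {"x": 0, "y": 0, "z": 0.5, "yaw": 0}, {"x": 0, "y": 0, "z": 1, "yaw": 0}, {"x": 0, "y": 0, "z": 1, "yaw": 0}, {"x": 0, "y": 0, "z": 1, "yaw": 0}, {"x": -0.5, "y": 0, "z": 1, "yaw": 0}, {"x": -1, "y": 0, "z": 0.5, "yaw": 0}, {"x": -1, "y": 0, "z": 0, "yaw": 0}, {"x": -1, "y": 0, "z": 0, "yaw": 0}, {"x": -1, "y": 0, "z": 0, "yaw": 0}, {"x": 0, "y": 0, "z": 0, "yaw": 0}], claw=-1, newtons=40)

```text
t: 26.35
tcp_pos: [512.9, -224.3, 129.3]
orientation: [3.141, -0.002, 3.124]
contact_force: [-0.1, 0.3, 1.0]
grip_width: -0.003
grip_force: 0.0
```

```bash
python3 - <<'E'
from track import *
a=cv2.imread("pics/side0.png").astype(int)[...,::-1];f=bot.grab_frame("side").astype(int)
for n,i in(("before",a),("after",f)):
    m=(i[...,1]>i[...,0]+50)&(i[...,1]>i[...,2]+50);m[:,:300]=0;m[:,345:]=0
    ys,xs=np.nonzero(m);print(n,len(xs),xs.mean().round(1),ys.mean().round(1))
h=rect_im(f.astype(np.uint8)).max(2)
for y in(-110,-100,-90,-70,-50,-40): print(y,[int(v) for v in h[int((y-Y0)*S),int((606-X0)*S):int((632-X0)*S):S]])
# things changed elsewhere (bench)
d=np.abs(f-a).max(2)>60
n,_,st,ce=cv2.connectedComponentsWithStats(d.astype(np.uint8))
print([(st[i].tolist()) for i in range(1,n) if st[i][4]>25]); print(bot.get_state()["contact_force"],bot.get_state()["t"],bot.get_state()["tcp_pos"])
E
```

```text
before 59 315.0 231.6
after 60 315.0 231.6
-110 [228, 225, 225, 228, 225, 209, 185, 150, 104, 72, 50, 36, 34, 38, 44, 49, 54, 58, 61, 59, 59, 64, 72, 89, 122, 162]
-100 [18, 16, 17, 18, 21, 25, 29, 32, 35, 37, 39, 40, 43, 51, 60, 69, 75, 75, 73, 72, 73, 75, 74, 69, 64, 59]
-90 [23, 23, 25, 29, 31, 31, 29, 28, 30, 31, 35, 40, 44, 51, 67, 84, 100, 117, 132, 140, 148, 160, 168, 174, 178, 182]
-70 [29, 28, 27, 27, 26, 25, 25, 26, 26, 28, 31, 34, 36, 38, 40, 42, 44, 47, 47, 48, 52, 58, 63, 70, 78, 84]
-50 [26, 27, 28, 28, 27, 26, 25, 25, 25, 25, 24, 24, 25, 27, 28, 29, 29, 28, 27, 26, 26, 28, 30, 32, 33, 35]
-40 [30, 32, 32, 31, 30, 29, 29, 29, 28, 26, 24, 24, 25, 26, 26, 26, 26, 26, 25, 25, 25, 26, 28, 30, 32, 31]
[[76, 0, 34, 62, 1035], [152, 0, 8, 5, 29], [160, 0, 106, 86, 4490], [128, 4, 17, 48, 230], [183, 24, 16, 11, 60], [240, 37, 91, 189, 5443], [42, 69, 82, 98, 3858], [52, 142, 26, 50, 460], [74, 167, 20, 41, 371], [0, 170, 50, 21, 456], [0, 178, 55, 48, 1340], [326, 187, 13, 16, 43], [99, 207, 17, 12, 92], [107, 230, 20, 38, 177], [236, 235, 42, 16, 392], [20, 239, 9, 19, 52], [180, 245, 35, 35, 884], [77, 248, 28, 23, 203], [248, 256, 34, 14, 168], [25, 268, 51, 17, 540]]
[ 0.74179472  0.57635979 -0.04107725] 26.4 [ 514.46964716 -224.64844027  129.39662196]
```

```bash
python3 -c "from plant import bot;print(bot.hand_in())"
```

```text
the job is handed in; nothing more can be done
None
```

The job is handed in at about 26 s of the 67 s: the carrier is pushed home against the end stops, and the green key was then pressed to its bottom and came back up. No verdict was returned. On two early passes the fingers slid over the carrier without moving it, because the fingertips sat higher than the reported tool position.

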